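# Clip the small-parts basket onto the ultrasonic cleaner's tank rim

## Task

Hang the small-parts basket inside the ultrasonic cleaner's tank: carry it by its grip, upright so that nothing spills, hook its bent lip over the middle of the tank's front wall (the dial side) and press it down until the sprung lip is fully home on the rim, then let go. Feel for the thin tank wall and never lean on it with more than about 2.5 kg (25 N); leave the other things on the bench where they are.

Things in the scene. Friction and masses are not known exactly. Their poses are not given: they have to be found in the camera images.
- basket_mid (a point): Hook-on basket of bare steel wire with a black grip on top, 0.15 to 0.22 kg; this point is 60 mm above the middle of its floor. z up, x from the hook side to the open side. Box 45 (x) x 64 (y) x 45 mm high. On the -x side a flat strip 44 mm wide runs straight up to the hook; its outer face, x = -24.5 mm from this point, is the basket's foremost face below the lip.
- basket_grip (a point): Centre of the basket's grip, an upright black plastic block 12 (x) x 40 (y) x 38 mm high, straight above the gap of the hook: 27 mm to the -x side of basket_mid and 42 mm above it, same axes. The hook's bend is right under it (top of the bend 19 mm below this point). Pinch it across its 12 mm, from above.
- bend: The hook's bend, a flat steel plate 10 (x) x 44 (y) x 3 mm from the strip out to the tongue; its underside must come to bear on the tank's rim. The origin given is the middle of the basket's underside, axes as basket_mid; the bend's underside is 80 mm above it.
- lip (a point): Mouth of the hook, between the strip and the lower edge of the sprung steel tongue (30 mm wide) hanging from the bend's -x edge: 25 mm below the bend's underside, 27 mm to the -x side of basket_mid. Mouth 8.5 mm wide (x), 11 mm higher only 3.5 mm. The 5 mm tank wall goes up in between; springing the tongue open takes 6 to 13 N down, then little until the bend meets the rim.
- cleaner: Ultrasonic cleaner, white housing 182 (x) x 276 (y) x 120 mm high, fixed. Origin: middle of its underside, z up, -x to its front with the black dial. Its empty steel tank, 136 (x) x 230 (y) mm inside, 105 mm deep, lifts out and is not reported: held in a soft surround, it stands up to 5 mm nearer or farther (x) and 4 mm higher or lower each time, but does not move when pushed.
- rim (a point): Point on the housing, not on the tank: where the top of the tank's front rim, mid-length and mid-thickness, would be if the tank stood true: x = -70.5 mm, z = 152 mm from the cleaner, axes as the cleaner. The wall is 5 mm thick with a round top; the real rim is up to 5 mm off in x and 4 mm off in z. Outside it the housing's deck is 32 mm below this point.
- tray: Blue plastic job tray, fixed, 150 (x) x 190 (y) x 20 mm with 3 mm walls and floor, in which the basket stands at the start. Origin at the middle of its underside.
- bottle: Bystander: white plastic lens-spray bottle, 48 mm across, 130 mm high, standing behind the work. Origin at the middle of its underside.
- case: Bystander: closed black spectacle case, 64 x 162 x 42 mm. Origin at the middle of its underside.
- lens: Bystander: clear uncut lens blank, 70 mm across, 14 mm thick. Origin at the middle of its underside.
- driver: Bystander: small screwdriver, 150 mm long, lying at the side of the bench. Its x axis runs along it.

How it is judged:
On the way, in this order (a step that is already met when the one before it is completed fails the run):
1. the basket is lifted clear of the tray, upright (height (world z) of basket_mid above 0.1 m and angle between basket_mid's own z axis and vertical below 0.3 rad), for 0.2 s.
2. the basket is inside the tank at the middle of the front wall with its hook over the rim (x of basket_mid in the frame of cleaner between -0.058 and -0.028 m and y of basket_mid in the frame of cleaner between -0.04 and 0.04 m and z of basket_mid in the frame of cleaner below 0.14 m and contact force between bend and cleaner above 0.05 N), for 0.1 s.
At the end, for the whole second after the job is handed in: the basket hangs released inside the tank on its front wall, its middle within 40 mm of the cleaner's middle line along the wall, the underside of its hook's bend bearing on the rim, upright within 5 degrees and square to the wall within 7 degrees (x of basket_mid in the frame of cleaner between -0.058 and -0.028 m and y of basket_mid in the frame of cleaner between -0.04 and 0.04 m and z of basket_mid in the frame of cleaner between 0.1255 and 0.1385 m and contact force between bend and cleaner above 0.05 N and angle between basket_mid's own z axis and vertical below 0.09 rad and angle between the x axis of basket_mid and the x axis of cleaner, either way round below 0.12 rad); the robot touches nothing.
It fails at once if the basket bears on the cleaner with over 35 N, all contacts added up, the pinch of its own tongue (about 10 N) included (contact force between basket and cleaner above 35 N).
It fails at once if the basket tips by more than 0.5 rad (angle between basket_mid's own z axis and vertical above 0.5 rad).
It fails at once if a bystander is moved by more than 20 mm (distance of any of bottle, case, lens, driver from where it was at the start of the episode above 0.02 m).
It also fails if it takes over 54 s, if anything falls off the work surface, if the arm or the gripper's body presses on something with over 40 N, if the wrist force passes 120 N, or if a joint passes its speed limit or range.

## Robot

A 6-joint arm with a two-finger parallel gripper is mounted at the origin on the work surface. World frame = base frame: x ahead of the robot, y to its left, z up, the work surface at z = 0. Lengths are in m, angles in rad, forces in N, time in s.
With the tool pointing down it reaches from about 0.25 to 0.8 m from the base axis. Payload 8.5 kg.
Tool frame: the origin (TCP) lies between the finger pads; the fingertips stand 11 mm ahead of it and the grasp point (between the pads) lies 8 mm behind it (tips_ahead is the distance from the TCP to the fingertips, in m); z points along the fingers, y is the direction in which the jaws open and shut (so a half turn about z gives the same grasp; the last joint's range is limited). The gripper opens to 85 mm and grips with 20 to 120 N. Pads are 22 mm wide; open, the fingers measure 114 mm over their backs; the gripper's body (76 mm by 85 mm) begins 54 mm behind the grasp point. The pads swing forward as they close: fully open they stand 13 mm farther back than shut.
Start: joints at [1.289, 0.238, -0.013, 1.319, 0, 1.571], TCP at [0.146, 0.504, 0.242] pointing down, gripper open.
Joint ranges: [-2.66, 2.66], [-1.03, 1.9], [-1.14, 1.46], [-1.82, 2.27], [-1.45, 1.34], [-3.14, 3.14]. Speed limits (rad/s): [2.22, 2.22, 2.79, 3.14, 3.14, 3.14].

## Interface

Orientations are given as a rotation vector (axis times angle).
In Python, from rig import state, grab_frame, camera_info, finish_job, tips_ahead gives the robot as it stands.
- The arm moves only by the tool step_arm, never from a script. Its argument "commands" is text: rows parted by semicolons, each of 7 numbers parted by spaces: the finger opening in mm, from 0 to 85.4, then the shift along the tool's x, y, z in units of 25 mm (1.0 is 25 mm), then the turn, a rotation vector about the tool's x, y, z in units of 10 degrees (1.0 is 10 degrees). A call has 1 to 5 rows; each row shifts and turns the commanded pose from where the row before left it, along the tool's axes as they then stand; what a row does not reach is not made up. A row lasts 1/8 s, in which the tool goes at most 62.5 mm and 10.7 degrees, less where a joint would pass 70% of its speed; a pose out of reach is approached as far as the arm can. A call is refused whole if a number of a shift passes 1 or a number of a turn 1, either way. A call with a gripper value outside its range is refused whole. The fingers move at their own pace and stop on an object; "force" is the grip in N (left out, the last holds). Time passes only in rows, so rows that do not move let the fingers close. It gives the time, the measured TCP pose, the force and the opening at its end, in the units of the state.
- state(): the state, without advancing time (a new reading comes with each control period).
- grab_frame(name): name is "side" or "top" or "wrist"; returns (picture, depth): 384x512x3 uint8, blue, green, red; 384x512 float32, m along the optical axis (not along the pixel's ray), 0 where there is no reading.
- camera_info(name): a dict with "fx", "fy", "cx", "cy" (pixels), "R" (3x3) and "t" (3): a world point X has camera coordinates R X + t. Camera axes: x right, y down, z forward; pixel columns grow to the right and rows downward; lengths in m; the calibration is good to about 2 mm. A picture is of the moment at which its call begins: read the wrist's pose just before it. camera_info takes no time and is no camera call; for the wrist camera it gives the pose at the moment of the call.
- finish_job(): hands the job in, once; it reports no verdict.
The state is a dict: "t": time; "joints": joint angles; "qd": joint speeds; "effort": joint torques, N m; "position": TCP position; "eef_rot": TCP orientation; "ft_force": force on the tool from outside, world axes, zero at the start; "moment": the same for the moment, N m; "opening": opening from 0.0 (shut) to 1.0 (fully open).
Only numpy, scipy, OpenCV 4.12 (cv2) and the standard library are available. Lean on these libraries where they do the work, as an engineer would, in place of code of your own. Each camera call takes 0.05 s, during which the arm holds its last target.

## Working session

There is one attempt and no reset: what is moved stays moved. The work goes in short steps, Python scripts to look and compute and a tool call to move; the robot and the scene stay as the last step left them, time stands still between calls to the robot, and variables do not carry over. Pictures are saved under pics/ and viewed, and the job is handed in when it is done.

Besides the shell and the picture viewer there is one more tool, called after "Emit:" as name(argument=value, ...) on one line, values as JSON. step_arm: Moves the arm, as the interface text tells. Its arguments: {"type":"object","properties":{"commands":{"type":"string"},"force":{"type":"number"}},"required":["commands"]}

```bash
ls; mkdir -p pics; cat > h.py <<'E'
import numpy as np, cv2
from rig import state, grab_frame, camera_info, finish_job, tips_ahead
from scipy.spatial.transform import Rotation as Ro
def look(n,tag):
    ci=camera_info(n); im,d=grab_frame(n)
    cv2.imwrite(f'pics/{tag}.png',im); np.savez(f'{tag}.npz',d=d,R=ci['R'],t=ci['t'],k=[ci['fx'],ci['fy'],ci['cx'],ci['cy']],im=im)
def P(tag):
    z=np.load(f'{tag}.npz'); d=z['d'];fx,fy,cx,cy=z['k']
    v,u=np.mgrid[:d.shape[0],:d.shape[1]]
    c=np.stack([(u-cx)/fx*d,(v-cy)/fy*d,d],-1)
    w=(c-z['t'])@z['R']; w[d==0]=np.nan
    return w
def crop(tag,x0,y0,x1,y1,s,out):
    im=cv2.imread(f'pics/{tag}.png')[y0:y1,x0:x1]
    cv2.imwrite(f'pics/{out}.png',cv2.resize(im,None,fx=s,fy=s,interpolation=cv2.INTER_CUBIC))
E
python3 - <<'E'
from h import *
s=state(); print(s, tips_ahead)
look('top','top0'); look('side','side0')
for n in('top','side'): print(camera_info(n))
E
```

```text
pics
{'t': 0.0, 'joints': array([ 1.28900378e+00,  2.38772827e-01, -1.42324281e-02,  1.31917395e+00,
       -4.45849998e-06,  1.57080652e+00]), 'qd': array([-9.45893496e-04,  2.15116951e-04, -8.52403468e-04,  1.12878008e-05,
       -2.74455912e-04,  7.75948005e-05]), 'effort': array([-1.88709317e-03, -5.38785768e+01,  3.46440232e+01,  1.83775096e-02,
       -3.44686559e-04, -2.72578086e-05]), 'position': array([0.14588706, 0.50392972, 0.24169027]), 'eef_rot': array([-4.41164724e-01, -3.11027026e+00,  2.15155574e-03]), 'ft_force': array([-0.16042409, -0.33399439, -0.12083123]), 'moment': array([0.00380286, 0.04560979, 0.02284967]), 'opening': 0.9978342645740114} 0.011
{'fx': 412.4123698540863, 'fy': 412.4123698540863, 'cx': 263.2031974069639, 'cy': 195.03164527972893, 'R': array([[ 0.02673452, -0.99943796,  0.02022439],
       [-0.9890111 , -0.02938758, -0.14489106],
       [ 0.14540397, -0.01612855, -0.9892409 ]]), 't': array([-0.13412936,  0.61776481,  1.084807  ])}
{'fx': 405.60263458126104, 'fy': 405.60263458126104, 'cx': 256.289893490193, 'cy': 188.48447269137418, 'R': array([[ 0.80607104, -0.59180641,  0.00382627],
       [-0.37466255, -0.51529324, -0.77077938],
       [ 0.45812383,  0.61986938, -0.63709066]]), 't': array([-0.57742308,  0.28765545,  1.02260616])}
```

View pics/top0.png

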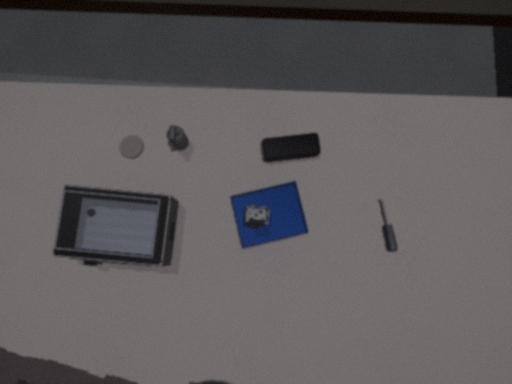

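View pics/side0.png

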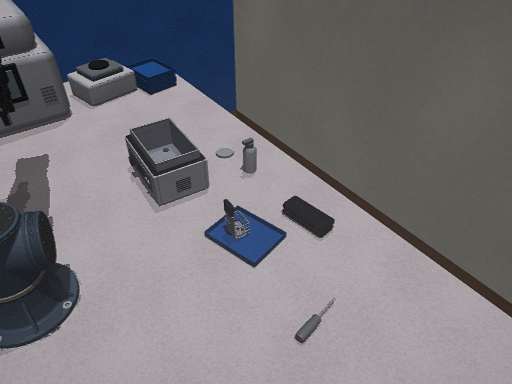

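```bash
python3 - <<'E'
from h import *
w=P('top0'); w2=P('side0')
for n,p in dict(grip=(256,223),tray=(290,215),deckleft=(68,220),front=(110,256),tankfl=(130,230),rim=(0,0)).items(): print(n,p,w[p[1],p[0]].round(4))
ci=camera_info('top')
for X in [state()['position'],[0,0,0]]:
    for n in('top','side'):
        c=camera_info(n); q=c['R']@X+c['t']; print(n,c['fx']*q[0]/q[2]+c['cx'],c['fy']*q[1]/q[2]+c['cy'],q[2])
crop('top0',40,170,200,280,5,'c1'); crop('top0',220,170,320,250,8,'c2'); crop('side0',110,110,300,280,4,'c3')
E
```

```text
grip (256, 223) [ 0.5379 -0.0991  0.1248]
tray (290, 215) [ 0.5727 -0.1947  0.004 ]
deckleft (68, 220) [0.533  0.3773 0.1122]
front (110, 256) [0.4459 0.26   0.1251]
tankfl (130, 230) [0.5155 0.2389 0.0474]
rim (0, 0) [ 1.6281  1.1507 -0.6693]
top -38.878234673266945 398.48682149942863 0.8587614986288483
side 10.177935533174718 119.24612939476592 1.2478253649087265
top 212.21107687473943 429.8880307848114 1.0848069995995062
side 27.262987859413215 302.57904279043225 1.0226061586498165
```

View pics/c1.png

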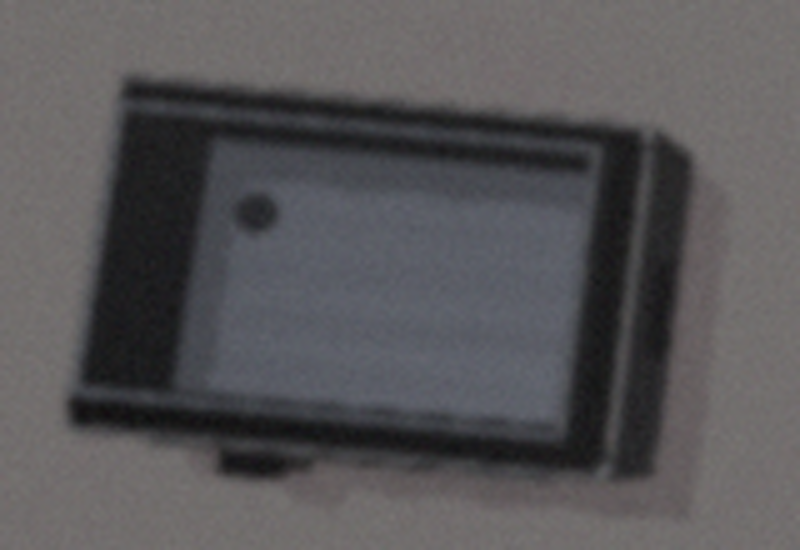

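View pics/c2.png

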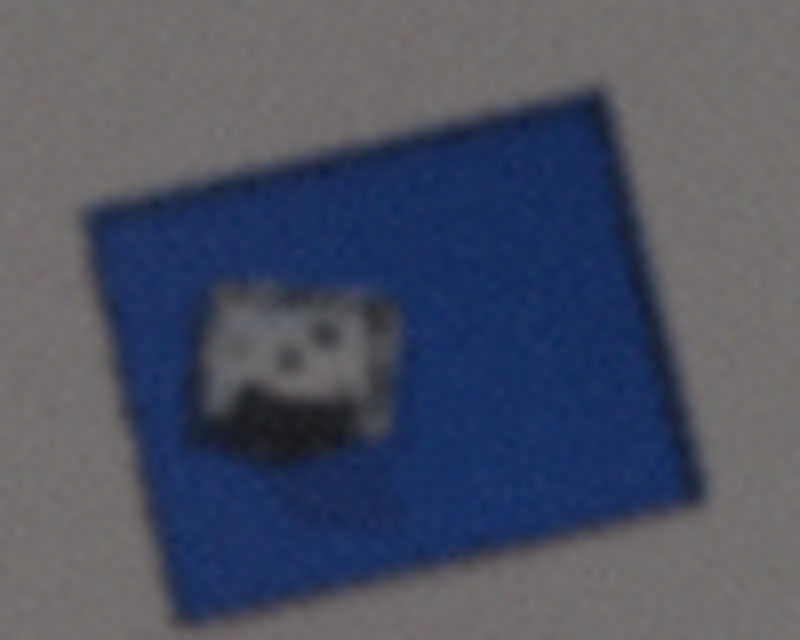

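View pics/c3.png

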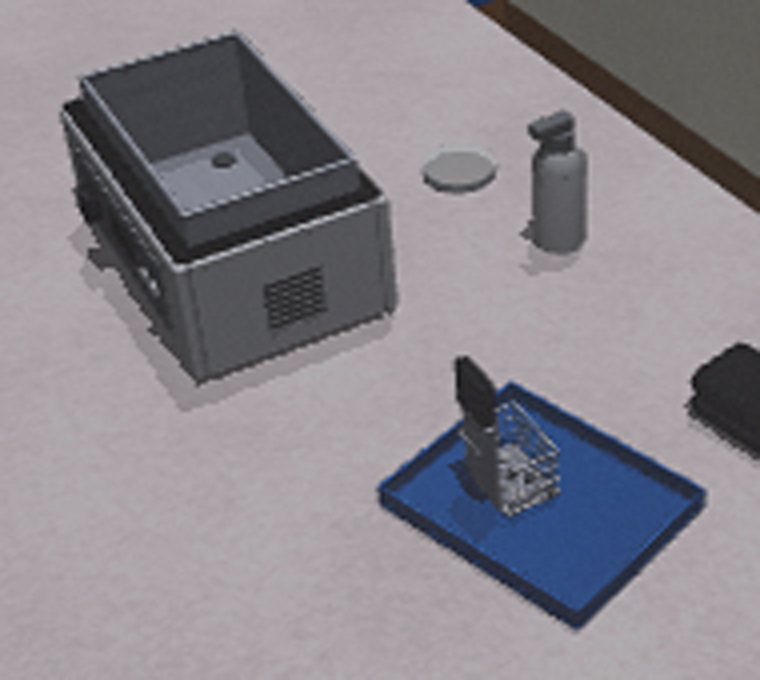

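```bash
python3 - <<'E'
from h import *
for tag in('top0','side0'):
    w=P(tag); v=w.reshape(-1,3)
    m=(v[:,0]>.38)&(v[:,0]<.72)&(v[:,1]>.12)&(v[:,1]<.55)&(v[:,2]>.02)
    c=v[m]; print(tag,m.sum()); print(np.histogram(c[:,2],bins=np.arange(.02,.18,.008)))
    for lo,hi in((.105,.135),(.138,.17)):
        q=c[(c[:,2]>lo)&(c[:,2]<hi)]
        r=cv2.minAreaRect(q[:,:2].astype(np.float32)*1000); print(lo,len(q),np.median(q[:,2]),r)
    # basket grip
    m=(v[:,0]>.45)&(v[:,0]<.65)&(v[:,1]>-.2)&(v[:,1]<-.0)
    b=v[m]
    for lo,hi in ((.03,.09),(.088,.14)):
        q=b[(b[:,2]>lo)&(b[:,2]<hi)]; print('bask',lo,len(q),q.mean(0),cv2.minAreaRect(q[:,:2].astype(np.float32)*1000)); 
    q=b[b[:,2]>.088]; print(q.round(3)[np.argsort(q[:,2])][::max(1,len(q)//40)])
E
```

```text
top0 8524
(array([  39,   34,  167, 3717,  244,  143,  160,  206,  148,  181,  182,
        266, 1544,  463,  164,  178,  670,   18,    0]), array([0.02 , 0.028, 0.036, 0.044, 0.052, 0.06 , 0.068, 0.076, 0.084,
       0.092, 0.1  , 0.108, 0.116, 0.124, 0.132, 0.14 , 0.148, 0.156,
       0.164, 0.172]))
0.105 2403 0.12156761376799158 ((522.038330078125, 262.9272155761719), (277.1640625, 184.15878295898438), 86.20441436767578)
0.138 907 0.15147302555207193 ((523.880615234375, 262.9040832519531), (241.7425994873047, 146.1595916748047), 86.18013763427734)
bask 0.03 84 [ 0.56589952 -0.10289362  0.04914462] ((561.82275390625, -101.88040161132812), (64.24577331542969, 57.515079498291016), 86.47555541992188)
bask 0.088 88 [ 0.5397153  -0.10044114  0.120279  ] ((540.5916137695312, -100.53179168701172), (39.160240173339844, 12.32161808013916), 86.45109558105469)
[[ 0.535 -0.094  0.089]
 [ 0.535 -0.097  0.095]
 [ 0.535 -0.104  0.101]
 [ 0.535 -0.12   0.107]
 [ 0.534 -0.107  0.108]
 [ 0.534 -0.115  0.113]
 [ 0.536 -0.086  0.115]
 [ 0.544 -0.119  0.118]
 [ 0.536 -0.092  0.119]
 [ 0.541 -0.107  0.
[... 2008 characters left out ...]
04]
 [ 0.548 -0.119  0.105]
 [ 0.54  -0.101  0.107]
 [ 0.539 -0.086  0.108]
 [ 0.547 -0.12   0.109]
 [ 0.538 -0.12   0.111]
 [ 0.539 -0.107  0.112]
 [ 0.541 -0.083  0.113]
 [ 0.538 -0.104  0.114]
 [ 0.54  -0.091  0.115]
 [ 0.539 -0.113  0.116]
 [ 0.539 -0.103  0.117]
 [ 0.547 -0.121  0.118]
 [ 0.537 -0.121  0.119]
 [ 0.539 -0.108  0.12 ]
 [ 0.538 -0.104  0.122]
 [ 0.54  -0.101  0.122]
 [ 0.547 -0.122  0.123]
 [ 0.544 -0.105  0.123]
 [ 0.544 -0.111  0.123]
 [ 0.544 -0.116  0.123]
 [ 0.539 -0.098  0.124]
 [ 0.539 -0.108  0.124]
 [ 0.544 -0.096  0.124]
 [ 0.546 -0.113  0.124]
 [ 0.541 -0.09   0.125]
 [ 0.539 -0.114  0.125]
 [ 0.541 -0.101  0.125]
 [ 0.547 -0.101  0.125]
 [ 0.545 -0.104  0.126]]
```

```bash
cat >> h.py <<'E'
def goto(p,yaw=None,tilt0=True):
    """yaw: desired world angle of tool y axis; returns remaining shift (tool axes, units) and turn about tool axes (units)"""
    s=state(); R=Ro.from_rotvec(s['eef_rot']).as_matrix()
    d=R.T@(np.array(p)-s['position'])/0.025
    out=[d.round(3)]
    if yaw is not None:
        y=np.array([np.cos(yaw),np.sin(yaw),0]); 
        if y@R[:,1]<0: y=-y
        z=np.array([0,0,-1.]); x=np.cross(y,z); T=np.stack([x,y,z],1)
        out.append((Ro.from_matrix(R.T@T).as_rotvec(degrees=True)/10).round(3)); out.append(('in final axes',(T.T@(np.array(p)-s['position'])/0.025).round(3)))
    print('pos',s['position'].round(4),'F',s['ft_force'].round(2),'op',round(s['opening'],3),'t',s['t']); print(*out)
E
python3 - <<'E'
from h import *
s=state(); R=Ro.from_rotvec(s['eef_rot']).as_matrix(); print(R.round(3))
ci=camera_info('wrist'); print((-ci['R'].T@ci['t']-s['position'])@R, (ci['R']@R).round(3))
goto([.50,-.10,.25],np.radians(-6))
E
```

```text
[[-0.961  0.278 -0.   ]
 [ 0.278  0.961 -0.001]
 [ 0.    -0.001 -1.   ]]
[ 8.23054619e-02 -1.58587170e-05 -1.31279668e-01] [[-0.001  1.     0.001]
 [-0.947 -0.001 -0.321]
 [-0.321 -0.001  0.947]]
pos [0.1459 0.504  0.2417] F [ 0.54 -0.05  0.51] op 0.995 t 0.1
[-20.324 -19.268  -0.306] [-6.000e-03  5.000e-03  7.986e+00] ('in final axes', array([-22.546,  16.612,  -0.331]))
```

Emit:
step_arm(commands="85 -1 -0.95 0 0 0 1;85 -1 -0.66 -0.2 0 0 1;85 -1 -0.45 -0.3 0 0 1;85 -1 -0.24 -0.4 0 0 1;85 -1 -0.06 -0.4 0 0 1")

```text
t: 0.72
position: [0.218, 0.38, 0.2748]
eef_rot: [1.722, 2.627, -0.001]
ft_force: [-0.2, 0.5, -0.1]
opening: 0.997
```

```bash
python3 - <<'E'
from h import *
goto([.45,.21,.28],np.radians(-4))
E
```

```text
pos [0.218  0.38   0.2748] F [-0.24  0.47 -0.08] op 0.997 t 0.725
[-9.94   5.793 -0.205] [-2.000e-03  4.000e-03  2.752e+00] ('in final axes', array([-6.138,  9.73 , -0.208]))
```

Emit:
step_arm(commands="85 -1 0.7 0 0 0 1;85 -1 0.9 0 0 0 1;85 -0.8 1 0 0 0 0.75;85 -0.6 1 -0.1 0 0 0;85 -0.6 1 -0.1 0 0 0")

```text
t: 1.35
position: [0.3467, 0.2942, 0.2796]
eef_rot: [2.291, 2.149, -0.001]
ft_force: [0.4, -1.1, -0.3]
opening: 0.992
```

```bash
python3 - <<'E'
from h import *
goto([.45,.21,.28],np.radians(-4))
E
```

```text
pos [0.3467 0.2942 0.2796] F [ 0.36 -1.14 -0.31] op 0.992 t 1.35
[-3.097  4.34  -0.017] [-0.003  0.003  0.034] ('in final axes', array([-3.071,  4.359, -0.016]))
```

Emit:
step_arm(commands="85 -0.7 1 0 0 0 0;85 -0.7 1 0 0 0 0;85 -0.7 1 0 0 0 0;85 -0.7 1 0 0 0 0;85 0 0 0 0 0 0")

```text
t: 1.98
position: [0.4423, 0.2177, 0.2792]
eef_rot: [-2.294, -2.147, 0.002]
ft_force: [-0.8, 0.4, -0.3]
opening: 0.995
```

```bash
python3 - <<'E'
from h import *
goto([.45,.21,.28],np.radians(-4))
look('wrist','w1')
w=P('w1'); v=w.reshape(-1,3); v=v[~np.isnan(v[:,0])]
print(np.histogram(v[:,2],bins=np.arange(.0,.28,.01)))
E
```

```text
pos [0.4423 0.2177 0.2792] F [-0.79  0.41 -0.33] op 0.995 t 1.975
[-0.287  0.327 -0.031] [-0.004  0.004  0.021] ('in final axes', array([-0.286,  0.328, -0.031]))
(array([52456,  4517,   790,   723, 21647,  2321,  2016,  2183,  2235,
        2080,  2337,  2645,  5831,  2096,  2293,  3768,     0,     0,
           0,     0,     0,     0,     0,     0,     0,     0,     0,
           0]), array([0.  , 0.01, 0.02, 0.03, 0.04, 0.05, 0.06, 0.07, 0.08, 0.09, 0.1 ,
       0.11, 0.12, 0.13, 0.14, 0.15, 0.16, 0.17, 0.18, 0.19, 0.2 , 0.21,
       0.22, 0.23, 0.24, 0.25, 0.26, 0.27, 0.28]))
```

View pics/w1.png

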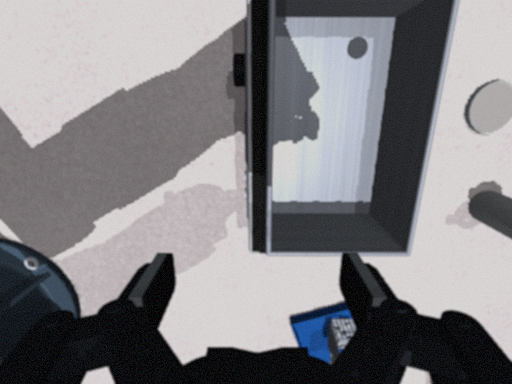

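```bash
python3 - <<'E'
from h import *
w=P('w1'); v=w.reshape(-1,3); v=v[~np.isnan(v[:,0])]
q=v[(v[:,2]>.148)&(v[:,2]<.17)&(v[:,0]>.4)]
r=cv2.minAreaRect(q[:,:2].astype(np.float32)*1000); print(r, np.percentile(q[:,2],[5,50,95]))
front=q[(q[:,0]<.48)&(q[:,1]>.17)&(q[:,1]<.36)]
l=cv2.fitLine(front[:,:2].astype(np.float32),cv2.DIST_HUBER,0,.001,.001).ravel(); print('front rim line',l,np.degrees(np.arctan2(l[1],l[0])),len(front))
for y in (.2,.24,.27,.3,.34):
    f=front[abs(front[:,1]-y)<.01]; print(y,f.min(0).round(4),f.max(0).round(4),np.median(f,0).round(4), f[f[:,2]>np.percentile(f[:,2],70)].mean(0).round(4))
d=v[(v[:,2]>.112)&(v[:,2]<.127)&(v[:,0]>.4)]
print('deck',np.median(d[:,2]),cv2.minAreaRect(d[:,:2].astype(np.float32)*1000))
dd=d[(d[:,0]<.455)&(d[:,1]>.17)&(d[:,1]<.36)]
for y in (.2,.24,.27,.3,.34):
    f=dd[abs(dd[:,1]-y)<.01]; print(y,f.min(0).round(4),f.max(0).round(4),np.median(f,0).round(4))
E
```

```text
((527.68896484375, 254.12002563476562), (224.3194580078125, 146.2997589111328), 86.09037017822266) [0.14889302 0.15241942 0.15390537]
front rim line [0.06871546 0.9976363  0.45828432 0.2761441 ] 86.059784 1288
0.2 [0.4503 0.19   0.1498] [0.4561 0.21   0.1545] [0.453  0.2008 0.1526] [0.4532 0.201  0.1536]
0.24 [0.4534 0.2301 0.1506] [0.459  0.2499 0.1541] [0.4558 0.2404 0.1528] [0.456  0.2393 0.1536]
0.27 [0.4551 0.2603 0.1506] [0.4605 0.2798 0.1548] [0.4578 0.2699 0.1526] [0.4579 0.27   0.1535]
0.3 [0.4576 0.29   0.1499] [0.4628 0.3099 0.1549] [0.4602 0.3004 0.1527] [0.4602 0.3005 0.1538]
0.34 [0.4598 0.3301 0.1481] [0.4655 0.3499 0.1551] [0.4626 0.34   0.1525] [0.463  0.3409 0.1536]
deck 0.12230872209829233 ((516.1859741210938, 251.4722900390625), (250.8845672607422, 161.4510040283203), 86.06460571289062)
0.2 [0.432  0.19   0.1157] [0.4513 0.2097 0.1259] [0.4418 0.2002 0.1227]
0.24 [0.4339 0.23   0.1142] [0.4535 0.25   0.1252] [0.444  0.2403 0.1225]
0.27 [0.4362 0.26   0.1139] [0.455  0.28   0.1248] [0.4458 0.2701 0.1226]
0.3 [0.4385 0.29   0.1149] [0.455  0.31   0.1245] [0.4472 0.3    0.1226]
0.34 [0.4412 0.33   0.1144] [0.455  0.35   0.1245] [0.4484 0.3401 0.1222]
```

Emit:
step_arm(commands="60 -1 0.3 0 0 0 0;60 -1 0.3 0 0 0 0;60 -1 0.3 0 0 0 0;60 -1 0.3 0 0 0 0;60 -1 0.3 0 0 0 0")

```text
t: 2.65
position: [0.4702, 0.0917, 0.2798]
eef_rot: [-2.29, -2.151, 0.0]
ft_force: [-0.1, 0.7, 0.3]
opening: 0.707
```

Emit:
step_arm(commands="50 -1 0.3 0.3 0 0 0;50 -1 0.3 0.3 0 0 0;50 -1 0.3 0.3 0 0 0;50 -1 0.3 0.3 0 0 0;50 -1 0.2 0.3 0 0 0")

```text
t: 3.28
position: [0.4975, -0.0351, 0.242]
eef_rot: [-2.29, -2.151, 0.0]
ft_force: [-0.8, 0.7, -0.3]
opening: 0.584
```

```bash
python3 - <<'E'
from h import *
goto([.542,-.101,.22],np.radians(-5))
E
```

```text
pos [ 0.4975 -0.0351  0.242 ] F [-0.76  0.7  -0.32] op 0.584 t 3.275
[-2.518  1.94   0.88 ] [-0.002 -0.001  0.141] ('in final axes', array([-2.47 ,  2.001,  0.881]))
```

Emit:
step_arm(commands="50 -0.9 0.6 0.3 0 0 0.14;50 -0.8 0.6 0.3 0 0 0;50 -0.7 0.6 0.3 0 0 0;50 0 0 0 0 0 0")

```text
t: 3.78
position: [0.5385, -0.0996, 0.2188]
eef_rot: [-2.317, -2.12, 0.001]
ft_force: [0.1, 0.6, 0.4]
opening: 0.584
```

```bash
python3 - <<'E'
from h import *
goto([.542,-.101,.22],np.radians(-5))
look('wrist','w2')
w=P('w2'); v=w.reshape(-1,3); v=v[~np.isnan(v[:,0])]
q=v[(v[:,2]>.115)&(v[:,2]<.135)&(abs(v[:,0]-.542)<.04)&(abs(v[:,1]+.1)<.04)]
print(len(q),np.median(q,0),cv2.minAreaRect(q[:,:2].astype(np.float32)*1000))
E
```

```text
pos [ 0.5385 -0.0996  0.2188] F [0.14 0.63 0.35] op 0.584 t 3.775
[-0.045  0.144 -0.05 ] [-0.008 -0.    -0.009] ('in final axes', array([-0.046,  0.144, -0.05 ]))
681 [ 0.54496353 -0.09948535  0.12354243] ((544.9523315429688, -101.23020935058594), (40.18971633911133, 12.389410018920898), 87.1350326538086)
```

View pics/w2.png

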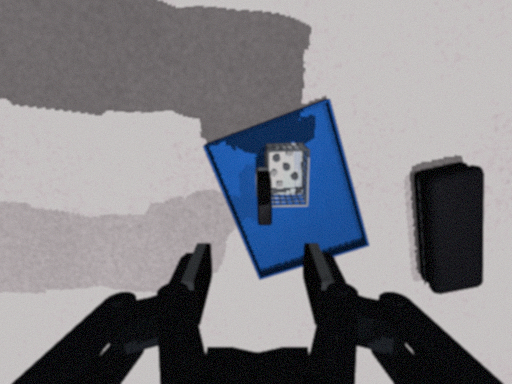

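```bash
python3 - <<'E'
from h import *
w=P('w2'); v=w.reshape(-1,3); v=v[~np.isnan(v[:,0])]
q=v[(v[:,2]>.118)&(v[:,2]<.135)&(abs(v[:,0]-.542)<.04)&(abs(v[:,1]+.1)<.04)]
print(len(q),q[:,:2].mean(0),np.linalg.eigh(np.cov(q[:,:2].T)))
goto([.545,-.1012,.100],np.radians(-3))
E
```

```text
647 [ 0.54494107 -0.10016094] EighResult(eigenvalues=array([1.14288417e-05, 1.37593790e-04]), eigenvectors=array([[-0.99786816,  0.06526202],
       [ 0.06526202,  0.99786816]]))
pos [ 0.538  -0.0989  0.2192] F [-0.69  0.24 -0.66] op 0.584 t 3.825
[-0.068  0.293  4.767] [-0.008 -0.002 -0.208] ('in final axes', array([-0.077,  0.283,  4.767]))
```

Emit:
step_arm(commands="36 -0.07 0.28 0.4 0 0 -0.17;36 0 0 1 0 0 0;36 0 0 0.8 0 0 0;36 0 0 0.6 0 0 0;36 0 0 0 0 0 0")

```text
t: 4.45
position: [0.5442, -0.1007, 0.1488]
eef_rot: [-2.283, -2.156, 0.002]
ft_force: [-0.4, -0.2, 0.8]
opening: 0.42
```

```bash
python3 - <<'E'
from h import *
goto([.545,-.1012,.100],np.radians(-3.3))
look('wrist','w3')
w=P('w3'); v=w.reshape(-1,3); v=v[~np.isnan(v[:,0])]
q=v[(v[:,2]>.117)&(v[:,2]<.132)&(abs(v[:,0]-.542)<.03)&(abs(v[:,1]+.1)<.04)]
print(len(q),q.mean(0),cv2.minAreaRect(q[:,:2].astype(np.float32)*1000))
E
```

```text
pos [ 0.5442 -0.1007  0.1488] F [-0.38 -0.16  0.84] op 0.42 t 4.45
[-0.019  0.039  1.954] [-0.011 -0.001  0.001] ('in final axes', array([-0.018,  0.035,  1.954]))
1221 [ 0.54496554 -0.09885274  0.12334987] ((544.9716186523438, -100.59331512451172), (39.500282287597656, 12.302888870239258), 85.89585876464844)
```

View pics/w3.png

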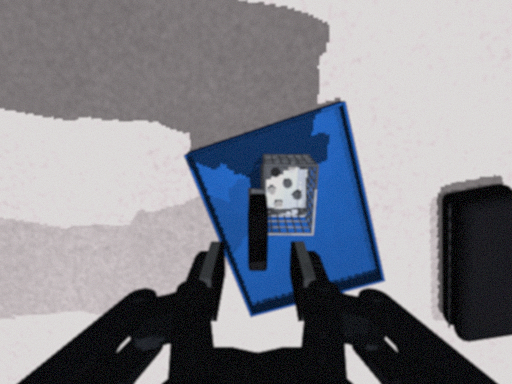

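Emit:
step_arm(commands="36 0 0.03 0.7 0 0 0.03;36 0 0 0.7 0 0 0;36 0 0 0.54 0 0 0;36 0 0 0 0 0 0")

```text
t: 5.0
position: [0.5452, -0.1011, 0.101]
eef_rot: [-2.29, -2.149, 0.001]
ft_force: [0.1, 0.6, -0.0]
opening: 0.421
```

Emit:
step_arm(commands="0 0 0 0 0 0 0;0 0 0 0 0 0 0;0 0 0 0 0 0 0;0 0 0 0 0 0 0;0 0 0 0 0 0 0", force=70)

```text
t: 5.62
position: [0.5456, -0.1012, 0.1017]
eef_rot: [2.291, 2.149, 0.0]
ft_force: [-1.2, 0.1, 4.0]
opening: 0.131
```

```bash
python3 - <<'E'
from h import *
s=state(); print(s); 
E
```

```text
{'t': 5.625, 'joints': array([-1.83323146e-01,  3.70838740e-01, -1.97887519e-01,  1.00156823e+00,
       -1.06008322e-04,  1.45114142e+00]), 'qd': array([-1.48209601e-03, -4.20796497e-05,  6.32045000e-04, -9.49654139e-04,
       -9.51900874e-04, -3.97302070e-04]), 'effort': array([ 6.66309125e-02, -5.81748104e+01,  3.03030396e+01, -5.22867646e-01,
        2.59456015e-02,  7.23658432e-04]), 'position': array([ 0.54564675, -0.10119742,  0.10167795]), 'eef_rot': array([2.29068100e+00, 2.14929059e+00, 3.32681324e-04]), 'ft_force': array([-1.18957315,  0.10253387,  4.02803629]), 'moment': array([ 0.03514007,  0.21311045, -0.03384897]), 'opening': 0.13107087200412917}
```

Emit:
step_arm(commands="0 0 0 -0.3 0 0 0;0 0 0 -0.6 0 0 0;0 0 0 -1 0 0 0;0 0 0 -1 0 0 0;0 0 0 -1 0 0 0")

```text
t: 6.25
position: [0.5456, -0.1012, 0.2006]
eef_rot: [2.291, 2.149, 0.001]
ft_force: [0.7, -0.0, -1.8]
opening: 0.133
```

Emit:
step_arm(commands="0 0.3 0 -1 0 0 0;0 0.7 0 -1 0 0 0;0 1 0 -1 0 0 0;0 1 -0.2 -0.3 0 0 0;0 1 -0.3 0 0 0 0")

```text
t: 6.88
position: [0.5397, 0.0002, 0.2831]
eef_rot: [2.29, 2.148, 0.003]
ft_force: [0.6, -0.1, -2.4]
opening: 0.131
```

```bash
python3 - <<'E'
from h import *
look('side','s1'); crop('s1',170,60,330,210,5,'s1c')
s=state(); print(s['position'],s['ft_force'],s['moment'],s['opening'])
E
```

```text
[0.53867957 0.00260726 0.282812  ] [-0.80320454  1.28031498 -1.16694606] [ 0.17488646  0.08283383 -0.04405642] 0.1295713153777695
```

View pics/s1.png

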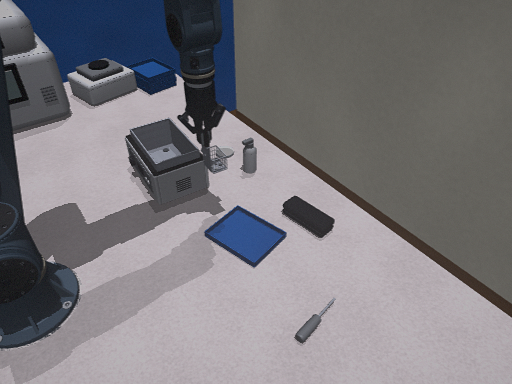

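```bash
python3 - <<'E'
from h import *
goto([.468,.268,.285],np.radians(-3.94))
E
```

```text
pos [0.5387 0.0026 0.2828] F [-0.8   1.28 -1.17] op 0.13 t 6.925
[10.419 -3.484 -0.075] [ 0.006 -0.009  0.036] ('in final axes', array([10.396, -3.55 , -0.088]))
```

Emit:
step_arm(commands="0 0.8 -0.3 0 0 0 0.035;0 1 -0.34 0 0 0 0;0 1 -0.34 0 0 0 0;0 1 -0.34 0 0 0 0;0 1 -0.34 0 0 0 0")

```text
t: 7.55
position: [0.5059, 0.1227, 0.2822]
eef_rot: [2.297, 2.142, 0.001]
ft_force: [-0.7, 0.6, -1.5]
opening: 0.133
```

Emit:
step_arm(commands="0 1 -0.34 0 0 0 0;0 1 -0.34 0 0 0 0;0 1 -0.34 0 0 0 0;0 1 -0.34 0 0 0 0;0 1 -0.34 0 0 0 0")

```text
t: 8.18
position: [0.4722, 0.2504, 0.2822]
eef_rot: [2.297, 2.142, 0.001]
ft_force: [-0.9, 0.1, -1.0]
opening: 0.13
```

Emit:
step_arm(commands="0 0.5 -0.15 0 0 0 0;0 0 0 0 0 0 0;0 0 0 0 0 0 0")

```text
t: 8.55
position: [0.4699, 0.2617, 0.2815]
eef_rot: [2.298, 2.142, -0.0]
ft_force: [-0.4, 0.2, -1.1]
opening: 0.129
```

```bash
python3 - <<'E'
from h import *
goto([.468,.268,.285],np.radians(-3.94))
look('wrist','w4')
s=state();print(s['ft_force'],s['moment'])
E
```

```text
pos [0.4699 0.2617 0.2815] F [-0.43  0.15 -1.05] op 0.129 t 8.55
[ 0.245 -0.092 -0.142] [ 0.001  0.002 -0.008] ('in final axes', array([ 0.245, -0.092, -0.141]))
[-0.87283158  0.59354514 -1.03271359] [0.04395348 0.0696821  0.00688357]
```

View pics/w4.png

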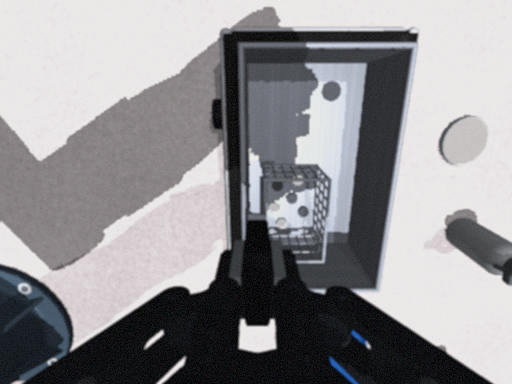

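```bash
python3 - <<'E'
from h import *
w=P('w4'); v=w.reshape(-1,3); v=v[~np.isnan(v[:,0])]
f=v[(v[:,2]>.147)&(v[:,2]<.158)&(v[:,0]>.445)&(v[:,0]<.475)&(v[:,1]>.28)&(v[:,1]<.375)]
l=cv2.fitLine(f[:,:2].astype(np.float32),cv2.DIST_HUBER,0,.001,.001).ravel(); print(len(f),l,np.degrees(np.arctan2(l[1],l[0])),'x at .268',l[2]+(.268-l[3])*l[0]/l[1],np.percentile(f[:,2],[50,90]))
r=v[(v[:,2]>.147)&(v[:,2]<.158)&(v[:,0]>.4)]; print('rim y',np.percentile(r[:,1],[.2,99.8]), cv2.minAreaRect(r[:,:2].astype(np.float32)*1000))
d=v[(v[:,2]>.115)&(v[:,2]<.128)&(v[:,0]<.46)&(v[:,0]>.4)];print('deck',np.median(d[:,2]))
# strip/box pts
b=v[(v[:,2]>.17)&(v[:,2]<.24)&(abs(v[:,0]-.48)<.05)&(abs(v[:,1]-.26)<.05)]; print(len(b),b.min(0),b.max(0))
b2=b[b[:,2]<.236]; print(cv2.minAreaRect(b2[:,:2].astype(np.float32)*1000))
E
```

```text
665 [0.06696569 0.9977553  0.46227086 0.33010224] 86.16027 x at .268 0.4581028 [0.15266071 0.15374792]
rim y [0.1399094  0.38607718] ((528.2404174804688, 262.45318603515625), (239.15582275390625, 146.38980102539062), 86.03394317626953)
deck 0.12254223597300021
4951 [0.46205682 0.22588729 0.18275397] [0.52144608 0.2930911  0.23989196]
((496.04833984375, 259.534912109375), (65.23674774169922, 47.368656158447266), 86.2392807006836)
```

Emit:
step_arm(commands="0 0.2 -0.16 0.5 0 0 0;0 0 0 0.8 0 0 0;0 0 0 0.8 0 0 0;0 0 0 0.7 0 0 0;0 0 0 0.2 0 0 0")

```text
t: 9.22
position: [0.4652, 0.2671, 0.2047]
eef_rot: [-2.298, -2.142, 0.004]
ft_force: [0.1, -0.8, -2.1]
opening: 0.133
```

Emit:
step_arm(commands="0 0 0 0 0 0 0;0 0 0 0 0 0 0;0 0 0 0 0 0 0")

```text
t: 9.6
position: [0.4663, 0.2678, 0.2069]
eef_rot: [2.297, 2.142, 0.001]
ft_force: [0.1, -0.4, -1.5]
opening: 0.128
```

```bash
python3 - <<'E'
from h import *
goto([.4580,.2673,.205],np.radians(-3.94))
s=state();print(s['ft_force'],s['moment'])
E
```

```text
pos [0.4663 0.2678 0.2069] F [ 0.14 -0.43 -1.54] op 0.128 t 9.6
[-0.044 -0.33   0.075] [ 0.005 -0.003 -0.005] ('in final axes', array([-0.043, -0.33 ,  0.075]))
[ 0.14290673 -0.42970613 -1.53631993] [-0.03260126 -0.00661398 -0.04785512]
```

Emit:
step_arm(commands="0 0 -0.1 0 0 0 0;0 0 -0.06 0 0 0 0;0 0 0 0 0 0 0")

```text
t: 9.98
position: [0.4619, 0.268, 0.2064]
eef_rot: [2.297, 2.143, -0.0]
ft_force: [0.2, 1.0, -1.7]
opening: 0.132
```

Emit:
step_arm(commands="0 0 -0.04 0 0 0 0;0 0 0 0 0 0 0")

```text
t: 10.22
position: [0.461, 0.268, 0.2063]
eef_rot: [2.297, 2.143, -0.0]
ft_force: [0.0, 0.1, -1.1]
opening: 0.13
```

Emit:
step_arm(commands="0 0 -0.04 0 0 0 0;0 0 0 0 0 0 0")

```text
t: 10.48
position: [0.46, 0.2681, 0.2063]
eef_rot: [2.298, 2.143, -0.0]
ft_force: [0.1, -0.0, -1.0]
opening: 0.13
```

Emit:
step_arm(commands="0 0 -0.04 0 0 0 0;0 0 0 0 0 0 0")

```text
t: 10.72
position: [0.459, 0.2681, 0.2063]
eef_rot: [2.297, 2.143, -0.0]
ft_force: [-0.4, -0.7, -1.1]
opening: 0.129
```

Emit:
step_arm(commands="0 0 -0.04 0 0 0 0;0 0 0 0 0 0 0")

```text
t: 10.98
position: [0.458, 0.2682, 0.2063]
eef_rot: [2.297, 2.143, -0.0]
ft_force: [-0.1, -0.1, -2.0]
opening: 0.132
```

Emit:
step_arm(commands="0 0 -0.03 0 0 0 0;0 0 0 0 0 0 0")

```text
t: 11.22
position: [0.4575, 0.2683, 0.2063]
eef_rot: [2.297, 2.142, 0.0]
ft_force: [1.5, -0.3, -3.1]
opening: 0.128
```

Emit:
step_arm(commands="0 0 -0.03 0 0 0 0;0 0 0 0 0 0 0")

```text
t: 11.48
position: [0.4571, 0.2683, 0.2063]
eef_rot: [2.297, 2.142, 0.001]
ft_force: [4.6, -0.4, -3.3]
opening: 0.136
```

Emit:
step_arm(commands="0 0 0.09 0 0 0 0;0 0 0 0 0 0 0;0 0 0 0.1 0 0 0;0 0 0 0.1 0 0 0;0 0 0 0 0 0 0")

```text
t: 12.1
position: [0.4585, 0.2681, 0.201]
eef_rot: [-2.297, -2.143, 0.001]
ft_force: [0.0, 0.5, -1.7]
opening: 0.125
```

Emit:
step_arm(commands="0 0 0 0.1 0 0 0;0 0 0 0.1 0 0 0;0 0 0 0 0 0 0")

```text
t: 12.48
position: [0.4587, 0.2681, 0.196]
eef_rot: [-2.297, -2.143, 0.001]
ft_force: [0.0, 0.4, -2.5]
opening: 0.129
```

Emit:
step_arm(commands="0 0 0 0.08 0 0 0;0 0 0 0 0 0 0")

```text
t: 12.72
position: [0.4587, 0.2681, 0.1941]
eef_rot: [-2.297, -2.143, 0.001]
ft_force: [-0.5, 0.3, -1.8]
opening: 0.133
```

Emit:
step_arm(commands="0 0 0 0.08 0 0 0;0 0 0 0 0 0 0")

```text
t: 12.98
position: [0.4587, 0.2681, 0.1921]
eef_rot: [-2.298, -2.143, 0.001]
ft_force: [0.4, 0.6, -1.6]
opening: 0.127
```

Emit:
step_arm(commands="0 0 0 0.08 0 0 0;0 0 0 0 0 0 0")

```text
t: 13.22
position: [0.4587, 0.2681, 0.1901]
eef_rot: [2.297, 2.143, -0.001]
ft_force: [-0.7, -0.1, -1.0]
opening: 0.13
```

Emit:
step_arm(commands="0 0 0 0.08 0 0 0;0 0 0 0 0 0 0")

```text
t: 13.48
position: [0.4585, 0.2682, 0.1882]
eef_rot: [-2.297, -2.142, 0.001]
ft_force: [-1.2, -0.0, -0.3]
opening: 0.132
```

Emit:
step_arm(commands="0 0 0 0.06 0 0 0;0 0 0 0 0 0 0")

```text
t: 13.72
position: [0.4587, 0.2682, 0.1869]
eef_rot: [-2.297, -2.143, 0.0]
ft_force: [-1.8, 0.1, 2.9]
opening: 0.13
```

Emit:
step_arm(commands="0 0 0 0.05 0 0 0;0 0 0 0 0 0 0")

```text
t: 13.98
position: [0.459, 0.2683, 0.1862]
eef_rot: [2.297, 2.143, 0.001]
ft_force: [-2.1, 0.2, 6.9]
opening: 0.129
```

Emit:
step_arm(commands="0 0 0 0.05 0 0 0;0 0 0 0 0 0 0")

```text
t: 14.22
position: [0.4592, 0.2684, 0.1856]
eef_rot: [2.297, 2.142, 0.003]
ft_force: [-3.7, -1.3, 12.7]
opening: 0.131
```

Emit:
step_arm(commands="0 0 0 0.05 0 0 0;0 0 0 0 0 0 0")

```text
t: 14.48
position: [0.4584, 0.2683, 0.1831]
eef_rot: [-2.297, -2.142, 0.0]
ft_force: [-3.4, 1.6, 1.5]
opening: 0.128
```

Emit:
step_arm(commands="0 0 0 0.08 0 0 0;0 0 0 0.08 0 0 0;0 0 0 0 0 0 0")

```text
t: 14.85
position: [0.4585, 0.268, 0.1784]
eef_rot: [-2.297, -2.142, 0.002]
ft_force: [-3.0, 0.6, -2.9]
opening: 0.129
```

Emit:
step_arm(commands="0 0 0 0.08 0 0 0;0 0 0 0.06 0 0 0;0 0 0 0 0 0 0")

```text
t: 15.22
position: [0.4587, 0.2681, 0.1753]
eef_rot: [-2.297, -2.143, 0.001]
ft_force: [-4.4, -0.0, -0.8]
opening: 0.131
```

Emit:
step_arm(commands="0 0 0 0.04 0 0 0;0 0 0 0 0 0 0")

```text
t: 15.48
position: [0.4587, 0.2681, 0.1745]
eef_rot: [-2.297, -2.143, 0.001]
ft_force: [-4.3, 0.9, -0.1]
opening: 0.129
```

Emit:
step_arm(commands="0 0 0 0.04 0 0 0;0 0 0 0 0 0 0")

```text
t: 15.72
position: [0.4586, 0.2682, 0.1735]
eef_rot: [-2.297, -2.143, 0.0]
ft_force: [-4.8, 0.6, 0.7]
opening: 0.131
```

Emit:
step_arm(commands="0 0 -0.04 0.03 0 0 0;0 0 0 0 0 0 0")

```text
t: 15.98
position: [0.458, 0.2683, 0.1728]
eef_rot: [2.297, 2.142, 0.0]
ft_force: [-2.7, -0.1, 0.4]
opening: 0.132
```

Emit:
step_arm(commands="0 0 0 0.04 0 0 0;0 0 0 0 0 0 0")

```text
t: 16.23
position: [0.458, 0.2683, 0.1719]
eef_rot: [2.297, 2.142, 0.0]
ft_force: [-3.4, 0.0, 0.7]
opening: 0.127
```

Emit:
step_arm(commands="0 0 0 0.04 0 0 0;0 0 0 0 0 0 0")

```text
t: 16.48
position: [0.4579, 0.2683, 0.1717]
eef_rot: [2.297, 2.143, 0.002]
ft_force: [-5.8, 0.0, 9.5]
opening: 0.126
```

Emit:
step_arm(commands="0 0 0 0.04 0 0 0;0 0 0 0 0 0 0")

```text
t: 16.73
position: [0.4579, 0.2684, 0.1716]
eef_rot: [2.297, 2.143, 0.003]
ft_force: [-7.4, -1.6, 18.5]
opening: 0.127
```

Emit:
step_arm(commands="0 0 -0.02 -0.06 0 0 0;0 0 0 0 0 0 0")

```text
t: 16.98
position: [0.4577, 0.2684, 0.1718]
eef_rot: [2.297, 2.142, 0.002]
ft_force: [-3.0, 0.2, 6.3]
opening: 0.131
```

Emit:
step_arm(commands="16 0 0 0 0 0 0;24 0 0 0 0 0 0;34 0 0 0 0 0 0;34 0 0 0 0 0 0;34 0 0 0 0 0 0", force=20)

```text
t: 17.6
position: [0.4573, 0.2683, 0.1712]
eef_rot: [2.298, 2.143, -0.0]
ft_force: [-0.3, -0.2, -0.1]
opening: 0.402
```

```bash
python3 - <<'E'
from h import *
s=state();print(s['position'],s['ft_force'],s['opening'])
look('wrist','w5')
E
```

```text
[0.45734512 0.2682522  0.17123494] [-0.27124077 -0.19350667 -0.13051381] 0.40247036927306323
```

View pics/w5.png

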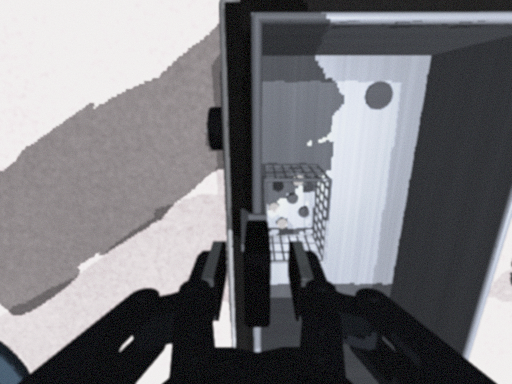

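Released: the grip stays between the open fingers (around pixel 257,270), with the basket hanging inside the wall. Now I retreat straight up.

Emit:
step_arm(commands="34 0 0 -0.4 0 0 0;34 0 0 -0.8 0 0 0;34 0 0 -1 0 0 0;34 0 0 -1 0 0 0;34 0 0 -0.8 0 0 0")

```text
t: 18.27
position: [0.4575, 0.2684, 0.2731]
eef_rot: [2.297, 2.142, 0.002]
ft_force: [0.2, 0.3, 0.8]
opening: 0.399
```

Emit:
step_arm(commands="34 0 0 0 0 0 0;34 0 0 0 0 0 0")

```text
t: 18.52
position: [0.4571, 0.2682, 0.2708]
eef_rot: [-2.298, -2.143, 0.001]
ft_force: [-1.2, -1.1, 0.0]
opening: 0.4
```

```bash
python3 - <<'E'
from h import *
look('wrist','w6'); look('side','s6'); crop('s6',110,90,230,210,6,'s6c')
w=P('w6'); v=w.reshape(-1,3); v=v[~np.isnan(v[:,0])]
q=v[(v[:,2]>.185)&(v[:,2]<.2)&(abs(v[:,0]-.458)<.03)&(abs(v[:,1]-.268)<.03)]
print(len(q),q.mean(0),np.percentile(q[:,2],[5,50,95]),cv2.minAreaRect(q[:,:2].astype(np.float32)*1000))
A=np.c_[q[:,:2]-q[:,:2].mean(0),np.ones(len(q))]; print(np.linalg.lstsq(A,q[:,2],rcond=None)[0])
r=v[(v[:,2]>.148)&(v[:,2]<.158)&(v[:,0]>.445)&(v[:,0]<.47)&(v[:,1]>.3)&(v[:,1]<.37)]
l=cv2.fitLine(r[:,:2].astype(np.float32),cv2.DIST_HUBER,0,.001,.001).ravel(); print('rim',l[2]+(.268-l[3])*l[0]/l[1],np.percentile(r[:,2],[50,95]),np.degrees(np.arctan2(l[1],l[0])))
g=v[(v[:,2]>.06)&(v[:,2]<.13)&(v[:,0]>.463)&(v[:,0]<.53)&(abs(v[:,1]-.268)<.045)]; print(g.min(0),g.max(0))
print(state()['position'],state()['t'])
E
```

```text
793 [0.45793657 0.27008848 0.1934051 ] [0.18881146 0.19379285 0.19489274] ((457.6022644042969, 268.5694274902344), (39.634674072265625, 12.043822288513184), 86.33528900146484)
[ 0.08006231 -0.0332715   0.1934051 ]
rim 0.45701873 [0.15262532 0.15391993] 85.36882
[0.46303324 0.23315464 0.0722056 ] [0.50906764 0.29955221 0.12863434]
[0.45692761 0.26807669 0.27042154] 18.625
```

View pics/s6c.png

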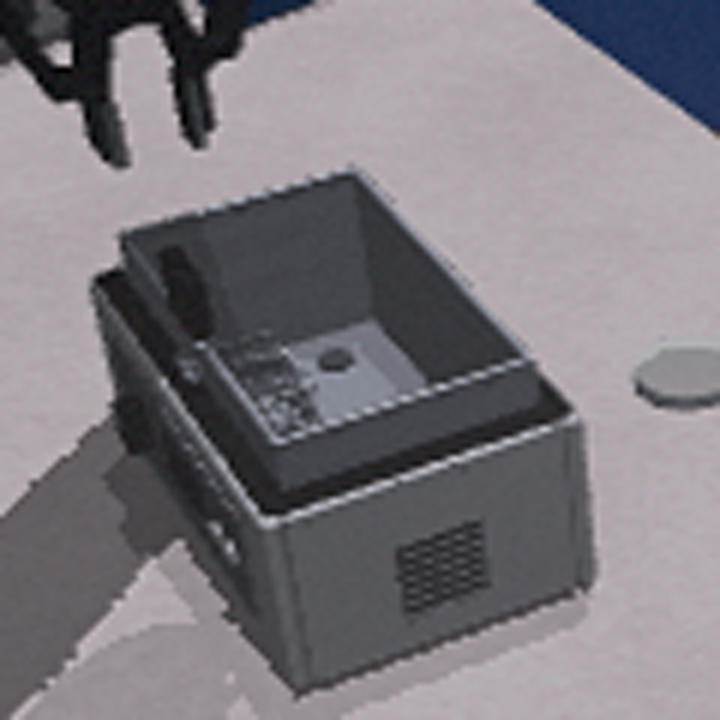

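View pics/w6.png

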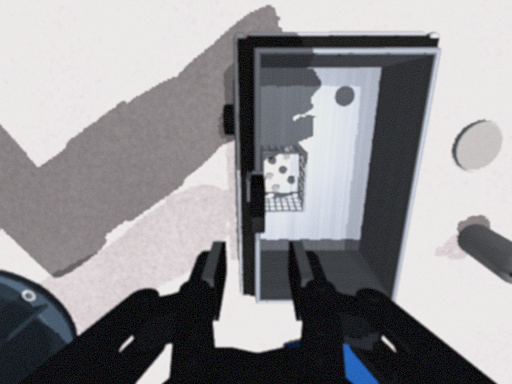

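```bash
python3 -c "
from h import *
print(finish_job())"
```

```text
the job is handed in; nothing more can be done
None
```

The basket is hanging on the middle of the tank's front wall, released, and the job was handed in at about 18.7 s of the 54 s allowed; no verdict was reported.

**What I did:**
- I pinched the basket by its grip, lifted it upright out of the tray and lowered it just inside the front wall.
- I felt for the wall with about 4.6 N sideways, then backed off about 1 mm and pressed down.
- The tongue sprang open at about 14 N. I then pressed until the bend stopped hard on the rim at about 20 N, below the 25 N limit.
- I eased off, opened the fingers and went straight up clear of the basket.

**Last checks (wrist camera):**
- **Seating:** the grip's top is at z = 0.194 m and the rim's top reads about 0.154 m. The difference of about 40 mm matches the 41 mm expected with the bend on the rim. It puts basket_mid at about z = 0.133 m.
- **Position and squareness:** the grip is about 1 mm from the middle of the wall and within 1 degree of square to it.
- **Disagreements:** the top camera put the rim about 4 mm nearer than the wrist camera did. Touching the wall confirmed the wrist camera. A plane fitted to the grip's top showed a slope of 0.08, just inside the 0.09 rad limit. I put this down to points from its side face rather than a real tilt. I did not measure the tilt separately.
- **Bystanders:** I steered clear of the other things but did not measure their positions at the end.

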